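# Open the green collage press

### The job

The cards in the press with the green ball knob are done: lift that press's counterweighted hold-down arm past its balance point, until it rests wide open against its stop by itself, and let go. Do not fling it, and leave the press with the orange knob shut, as its cards are still setting.

Things in the scene. Friction and masses are not known exactly. Their poses are not given: they have to be found in the camera images.
- green_arm (a joint): Hinge angle (rad) of the hold-down arm with GREEN ball knob and foot: 0 shut (level, foot on the cards), growing as the knob goes up and back, 1.25 wide open at its stop. Steel bar 26 wide, 13 mm thick; counterweight on a stalk 70 mm above the hinge. Balance at 0.57: below it falls shut; beyond it swings by itself, damped, to the stop and stays. Lifting takes 1 to 4 N at the knob.
- green_knob (a point): Centre of the green ball, 32 mm in diameter, at the arm's near end, 200 mm from the hinge axis. Shut: 90 mm above the table, 70 mm above the press's bed, both sides free. Pinch it from above, fingers closing along the hinge axis: it pivots between them as the arm swings. Axes turn with the arm: x from knob to hinge, y along the hinge axis.
- green_hinge (a point): Middle of the green press's hinge axis, fixed, 90 mm above the table, at the far end of its plywood bed (280 x 130 x 20 mm). y: hinge axis, level; x: level, from the shut knob to the hinge, away from the robot. The knob moves on a circle of radius 200 mm about it, up and then towards +x.
- orange_arm (a joint): Hinge angle (rad) of the other press's arm, alike but with ORANGE ball knob and foot: 0 shut, as it must stay. The presses stand side by side, 0.28 to 0.60 m apart sideways; either may be the left one.

How it is judged:
By the outcome, as a careful person would: the job done as asked, in the order asked, and still so for the second after the job is handed in, with the robot touching nothing.
It also fails if it takes over 35 s, if anything falls off the work surface, if the arm or the gripper's body presses on something with over 40 N, if the wrist force passes 120 N, or if a joint passes its speed limit or range.

### The arm

A 7-joint arm with a two-finger parallel gripper is mounted at the origin on the work surface. World frame = base frame: x ahead of the robot, y to its left, z up, the work surface at z = 0. Lengths are in m, angles in rad, forces in N, time in s.
With the tool pointing down it reaches from about 0.4 to 0.9 m from the base axis. Payload 5.5 kg.
Tool frame: the origin (TCP) lies between the finger pads; the fingertips stand 25 mm ahead of it and the grasp point (between the pads) lies 6 mm ahead of it; z points along the fingers, x is the direction in which the jaws open and shut, and the axes are right-handed (so a half turn about z gives the same grasp; the last joint's range is limited). The gripper opens to 92 mm and grips with 3 to 60 N. Pads are 19 mm wide; open, the fingers measure 130 mm over their backs; the gripper's body (75 mm by 190 mm) begins 47 mm behind the grasp point.
Start: joints at [-0.972, 0.501, -0.427, 1.55, 0.221, 1.138, -0.21], TCP at [0.214, 0.614, 0.252] pointing down, gripper open.
Joint ranges: [-2.88, 2.88], [-0.31, 2.03], [-1.54, 1.56], [0.2, 2.42], [-1.41, 4.55], [0.19, 2.02], [-2.57, 2.57]. Speed limits (rad/s): [2.57, 2.57, 3.14, 3.14, 3.14, 3.14, 3.14].

### API

Orientations are given as [roll, pitch, yaw] about the fixed x, y, z axes, in that order (R = Rz(yaw) Ry(pitch) Rx(roll)).
In Python, from bench import manip gives the robot as it stands.
- The arm moves only by the tool step_arm, never from a script. Its argument "motion" is a list of rows, each a list of 5 numbers: the opening, from 0 (shut) to 1 (fully open), then the shift along the world's x, y, z in cm, then the turn about the world's z in rad. In form: [[jaw, dx, dy, dz, spin], ...]. A call has exactly 10 rows; each row shifts and turns the pose as measured when the row begins; what a row does not reach is not made up. A row lasts 1/12 s, in which the tool goes at most 41.7 mm and 7.16 degrees, less where a joint would pass 70% of its speed; a pose out of reach is approached as far as the arm can. A call is refused whole if a number of a shift passes 4.17 or a number of a turn 0.125, either way. A call with a gripper value outside its range is refused whole. The fingers move at their own pace and stop on an object; the grip force is fixed at half the most. Time passes only in rows, so rows that do not move let the fingers close, or fill a call up. It gives the time, the measured TCP pose, the force and the opening at its end, in the units of the state.
- manip.sense(): the state, without advancing time (a new reading comes with each control period).
- manip.snapshot(name): name is "side" or "top"; returns the picture (480x640x3 uint8, red, green, blue); there is no depth.
- manip.camera_params(name): a dict with "fx", "fy", "cx", "cy" (pixels), "dist_coeffs" ([k1, k2, p1, p2, k3] as OpenCV has them; the pictures are not rectified), "eye" and "rotation" of the camera in the world. Camera axes: x right, y down, z forward; pixel columns grow to the right and rows downward; lengths in m; the calibration is good to about 2 mm. A picture is of the moment at which its call begins. camera_params takes no time and is no camera call.
- manip.finish_job(): hands the job in, once; it reports no verdict.
The state is a dict: "time": time; "joints": joint angles; "qvel": joint speeds; "joint_efforts": joint torques, N m; "eef_pos": TCP position; "orientation": TCP orientation; "contact_force": force on the tool from outside, world axes, zero at the start; "ft_torque": the same for the moment, N m; "width": opening from 0.0 (shut) to 1.0 (fully open).
Only numpy, scipy, OpenCV 4.12 (cv2) and the standard library are available. Lean on these libraries where they do the work, as an engineer would, in place of code of your own. Each camera call takes 0.05 s, during which the arm holds its last target. There are 200 camera calls.

## Working session

There is one attempt and no reset: what is moved stays moved. The work goes in short steps, Python scripts to look and compute and a tool call to move; the robot and the scene stay as the last step left them, time stands still between calls to the robot, and variables do not carry over. Pictures are saved under pics/ and viewed, about 8 in all and at most 12, crops included, and the job is handed in when it is done.

Besides the shell and the picture viewer there is one more tool, called after "Emit:" by a JSON object that holds its "name" and its "arguments". step_arm: Moves the arm, as the interface text tells. Its arguments: {"type":"object","properties":{"motion":{"type":"array"}},"required":["motion"]}

```bash
mkdir -p pics
cat > h.py <<'E'
import numpy as np,cv2
from bench import manip
def blobs(img,cam):
    hsv=cv2.cvtColor(img,cv2.COLOR_RGB2HSV); out={}
    for n,(a,b) in {'green':(40,85),'orange':(5,20)}.items():
        m=cv2.inRange(hsv,(a,120,60),(b,255,255))
        k,l,s,c=cv2.connectedComponentsWithStats(m)
        out[n]=[(s[i].tolist(),c[i].round(1).tolist()) for i in range(1,k) if s[i][4]>40]
    return out
def ray(p,cam):
    K=np.array([[cam['fx'],0,cam['cx']],[0,cam['fy'],cam['cy']],[0,0,1]])
    u=cv2.undistortPoints(np.array([[p]],float),K,np.array(cam['dist_coeffs']))[0,0]
    d=np.array(cam['rotation'])@[u[0],u[1],1]; return np.array(cam['eye']),d/np.linalg.norm(d)
def onz(p,cam,z):
    e,d=ray(p,cam); return e+d*(z-e[2])/d[2]
E
python3 - <<'E'
from h import *
for n in('top','side'):
    c=manip.camera_params(n); im=manip.snapshot(n); cv2.imwrite(f'pics/{n}0.png',im[:,:,::-1])
    print(n,c)
    for k,v in blobs(im,c).items():
        for b in v: print(k,b,onz(b[1],c,.09).round(4))
print(manip.sense())
E
```

```text
top {'fx': 522.366739041135, 'fy': 522.366739041135, 'cx': 319.83263739186276, 'cy': 233.0244209786711, 'dist_coeffs': array([-0.09199213,  0.        ,  0.        ,  0.        ,  0.        ]), 'eye': array([ 0.37572643, -0.00458846,  1.0624918 ]), 'rotation': array([-2.94179325e+00, -1.17980682e-03, -1.72768910e+00])}Traceback (most recent call last):
  File "<stdin>", line 6, in <module>
  File "h.py", line 15, in onz
    e,d=ray(p,cam); return e+d*(z-e[2])/d[2]
                                        ~^^^
IndexError: invalid index to scalar variable.
```

View pics/top0.png

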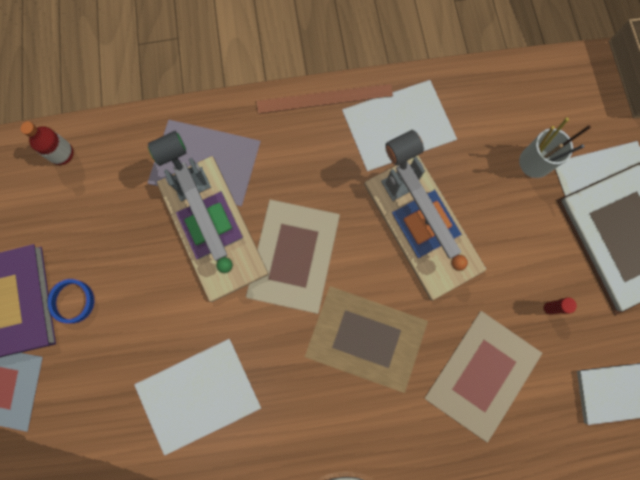

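The top picture shows the green press on the left, with its knob at (224,265) and hinge near (187,180). The orange press is on the right, with its knob at (459,262). The camera rotation is given as rpy.

```bash
sed -i 's/^import numpy/from scipy.spatial.transform import Rotation as Ro\nimport numpy/; s/np.array(cam\[.rotation.\])@/Ro.from_euler("xyz",cam["rotation"]).as_matrix()@/' h.py
python3 - <<'E'
from h import *
for n in('top','side'):
    c=manip.camera_params(n); im=manip.snapshot(n); cv2.imwrite(f'pics/{n}1.png',im[:,:,::-1])
    print(n,c['eye'],c['rotation'])
    for k,v in blobs(im,c).items():
        for b in v: print(k,b,onz(b[1],c,.09).round(4))
    if n=='top':
        # arm bar axis: pixel edges and hinge estimate
        for p in [(187,181),(203,211),(404,180)]: print(p,onz(p,c,.0965).round(3))
        cv2.imwrite('pics/crop1.png',cv2.resize(im[120:310,130:290][:,:,::-1],None,fx=3,fy=3,interpolation=cv2.INTER_CUBIC))
s=manip.sense()
for k in s: print(k,np.round(s[k],3))
E
```

```text
top [ 0.37572643 -0.00458846  1.0624918 ] [-2.94179325e+00 -1.17980682e-03 -1.72768910e+00]
green ([209, 205, 21, 28, 320], [218.8, 217.9]) [0.6295 0.1502 0.09  ]
green ([187, 217, 15, 26, 176], [193.9, 229.4]) [0.6146 0.2002 0.09  ]
green ([219, 260, 11, 11, 69], [223.4, 264.1]) [0.5394 0.1522 0.09  ]
orange ([0, 38, 640, 442, 166477], [324.1, 280.5]) [ 0.4795 -0.0302  0.09  ]
orange ([434, 202, 17, 25, 119], [442.1, 213.9]) [ 0.5704 -0.2748  0.09  ]
orange ([405, 211, 29, 32, 527], [418.6, 226.7]) [ 0.5528 -0.2248  0.09  ]
orange ([452, 255, 16, 15, 186], [459.3, 262.2]) [ 0.4733 -0.2883  0.09  ]
orange ([0, 276, 21, 51, 844], [8.5, 302.0]) [0.5299 0.5743 0.09  ]
orange ([58, 285, 26, 33, 640], [70.7, 300.9]) [0.5141 0.4499 0.09  ]
(187, 181) [0.711 0.202 0.097]
(203, 211) [0.646 0.178 0.097]
(404, 180) [ 0.647 -0.213  0.097]
side [ 0.33136939 -0.750879    0.78749025] [-2.29980995e+00 -7.22416327e-04 -3.43046356e-01]
green ([53, 48, 28, 40, 229], [70.5, 67.4]) [-0.0628  1.4162  0.09  ]
green ([84, 56, 21, 33, 175], [91.6, 71.5]) [0.0335 1.3145 0.09  ]
green ([37, 75, 40, 23, 154], 
[... 442 characters left out ...]
]) [0.6152 0.7568 0.09  ]
orange ([242, 162, 18, 5, 65], [250.1, 163.9]) [0.5059 0.3609 0.09  ]
orange ([340, 329, 39, 33, 648], [359.6, 345.2]) [ 0.558  -0.3023  0.09  ]
orange ([304, 344, 19, 18, 258], [312.9, 352.6]) [ 0.4732 -0.289   0.09  ]
orange ([176, 402, 65, 59, 1123], [212.0, 426.2]) [ 0.2766 -0.3702  0.09  ]
time 0.15
joints [-0.972  0.502 -0.427  1.551  0.221  1.138 -0.21 ]
qvel [-0.001 -0.001  0.001 -0.004  0.    -0.002  0.   ]
joint_efforts [-6.0000e-03 -5.6711e+01 -5.8250e+00 -2.7945e+01 -6.9000e-02  2.7000e-02
  0.0000e+00]
eef_pos [0.214 0.613 0.251]
orientation [-3.142e+00  1.000e-03  1.235e+00]
contact_force [ 0.511  0.18  -0.023]
ft_torque [0.011 0.017 0.019]
width 0.998
```

View pics/crop1.png

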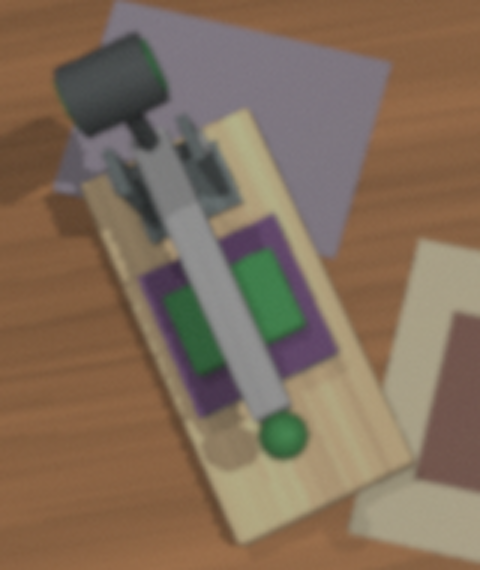

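View pics/side1.png

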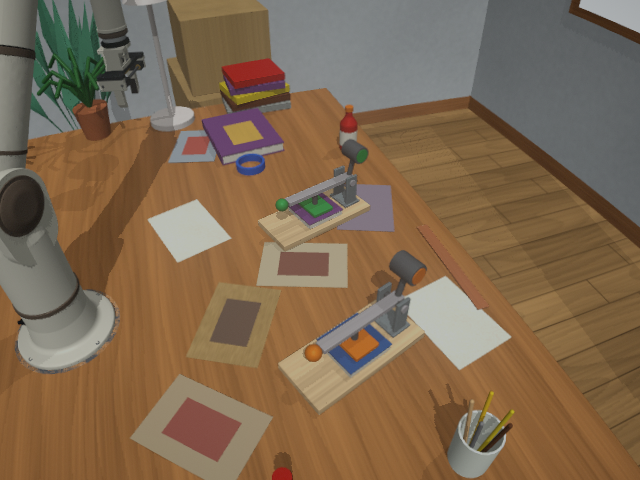

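The crop shows the green ball at about (224.3,265) in the full image, with the bar running up-left to the hinge. In the side view the knob is at (281,203.5), so the two views agree to about 2 mm at z = 0.09. Next I'll get the press direction from the bed corners and the bar.

Run:
```python
from h import *
c=manip.camera_params('top'); C=manip.camera_params('side')
f=lambda x,y:(130+x/3,120+y/3)
B=[onz(f(*p),c,.02)[:2] for p in [(83,185),(248,110),(413,462),(240,545)]]
for i in range(4):
    d=B[(i+1)%4]-B[i]; print('bed',B[i].round(3),np.linalg.norm(d).round(3),np.degrees(np.arctan2(d[1],d[0])).round(1))
a=onz(f(265,412),c,.0965); b=onz(f(187,222),c,.0965); d=b-a
print('bar',a,b,np.degrees(np.arctan2(d[1],d[0])))
e,r=ray((224.3,265),c);E_,R_=ray((281.6,204.3),C)
t=np.linalg.lstsq(np.c_[r,-R_],E_-e,rcond=None)[0]
print('knob',e+t[0]*r,E_+t[1]*R_, onz((224.3,265),c,.09))
```

```text
bed [0.746 0.28 ] 0.126 -73.4
bed [0.782 0.159] 0.276 -162.9
bed [0.518 0.078] 0.127 107.0
bed [0.48  0.199] 0.277 16.9
bar [0.55251304 0.15903306 0.0965    ] [0.68288014 0.19442442 0.0965    ] 15.188295405966691
knob [0.53744646 0.1507024  0.09008169] [0.53870853 0.15055643 0.09026828] [0.53746005 0.15071545 0.09      ]
```

Bed size, bar and knob agree: knob (0.538, 0.151, 0.090), press direction about 16.7°. The tool yaw needed is 1.862. Moving above the knob.

Emit:
{"name": "step_arm", "arguments": {"motion": [[1, 1.6, -2.3, 0, 0.06], [1, 1.6, -2.3, 0, 0.06], [1, 1.6, -2.3, 0, 0.06], [1, 1.6, -2.3, 0, 0.06], [1, 1.6, -2.3, 0, 0.06], [1, 1.6, -2.3, 0, 0.06], [1, 1.6, -2.3, 0, 0.06], [1, 1.6, -2.3, 0, 0.06], [1, 1.6, -2.3, 0, 0.06], [1, 1.6, -2.3, 0, 0.06]]}}

```text
time: 0.98
eef_pos: [0.3694, 0.3769, 0.2472]
orientation: [-3.132, 0.003, 1.878]
contact_force: [0.6, 0.6, 0.4]
width: 1.0
```

Yaw is already right. Remaining shift: dx +16.9, dy −22.6 cm.

Emit:
{"name": "step_arm", "arguments": {"motion": [[1, 1.8, -2.4, 0, 0], [1, 1.8, -2.4, 0, 0], [1, 1.8, -2.4, 0, 0], [1, 1.8, -2.4, 0, 0], [1, 1.8, -2.4, 0, 0], [1, 1.8, -2.4, 0, 0], [1, 1.8, -2.4, 0, 0], [1, 1.8, -2.4, 0, 0], [1, 1.8, -2.4, 0, 0], [1, 0, 0, 0, 0]]}}

```text
time: 1.82
eef_pos: [0.5393, 0.1405, 0.2457]
orientation: [-3.13, 0.008, 1.874]
contact_force: [-0.6, -0.9, -0.5]
width: 1.002
```

Emit:
{"name": "step_arm", "arguments": {"motion": [[1, -0.1, 1.0, -1.5, 0], [1, 0, 0, -2, 0], [1, 0, 0, -2, 0], [1, 0, 0, -2, 0], [1, 0, 0, -2, 0], [1, 0, 0, -1.5, 0], [1, 0, 0, -0.5, 0], [1, 0, 0, 0, 0], [1, 0, 0, 0, 0], [1, 0, 0, 0, 0]]}}

```text
time: 2.65
eef_pos: [0.5394, 0.1469, 0.1262]
orientation: [-3.131, 0.009, 1.865]
contact_force: [0.3, -0.4, 0.8]
width: 0.998
```

Emit:
{"name": "step_arm", "arguments": {"motion": [[1, -0.1, 0.4, -1, 0], [1, 0, 0, -1, 0], [1, 0, 0, -0.8, 0], [1, 0, 0, 0, 0], [1, 0, 0, 0, 0], [1, 0, 0, 0, 0], [1, 0, 0, 0, 0], [1, 0, 0, 0, 0], [1, 0, 0, 0, 0], [1, 0, 0, 0, 0]]}}

```text
time: 3.48
eef_pos: [0.5409, 0.1523, 0.0989]
orientation: [-3.137, 0.009, 1.865]
contact_force: [0.1, -0.1, -1.2]
width: 0.995
```

Run:
```python
from h import *
im=manip.snapshot('side'); cv2.imwrite('pics/s2.png',cv2.resize(im[80:280,180:420][:,:,::-1],None,fx=3,fy=3,interpolation=cv2.INTER_CUBIC))
```

```text
(no output)
```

View pics/s2.png

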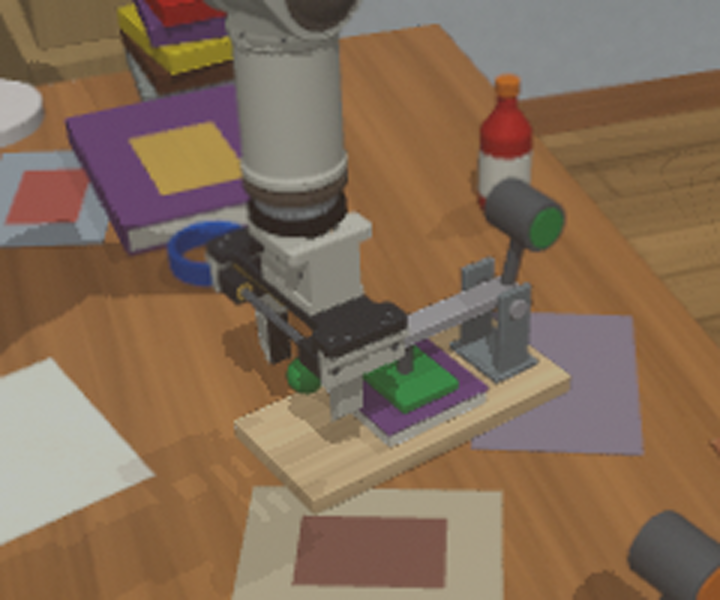

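The side crop shows the fingers on either side of the green ball at (303,375), with the arm still shut. I'll trim 3 mm back and down, then close.

Emit:
{"name": "step_arm", "arguments": {"motion": [[1, -0.4, -0.1, -0.4, 0], [1, 0, 0, 0, 0], [0.3, 0, 0, 0, 0], [0.2, 0, 0, 0, 0], [0.2, 0, 0, 0, 0], [0.2, 0, 0, 0, 0], [0.2, 0, 0, 0, 0], [0.2, 0, 0, 0, 0], [0.2, 0, 0, 0, 0], [0.2, 0, 0, 0, 0]]}}

```text
time: 4.37
eef_pos: [0.5367, 0.1512, 0.0949]
orientation: [-3.138, 0.009, 1.864]
contact_force: [0.0, -0.0, -0.3]
width: 0.473
```

Emit:
{"name": "step_arm", "arguments": {"motion": [[0.2, 0, 0, 0, 0], [0.2, 0, 0, 0, 0], [0.2, 0, 0, 0, 0], [0.2, 0, 0, 0, 0], [0.2, 0, 0, 0, 0], [0.2, 0, 0, 0, 0], [0.2, 0, 0, 0, 0], [0.2, 0, 0, 0, 0], [0.2, 0, 0, 0, 0], [0.2, 0, 0, 0, 0]]}}

```text
time: 5.2
eef_pos: [0.5374, 0.1492, 0.095]
orientation: [-3.138, 0.011, 1.863]
contact_force: [0.6, -0.6, 0.0]
width: 0.329
```

The fingers stopped at 30 mm, which is the ball. Lifting slowly along the arc towards 0.4 rad.

Emit:
{"name": "step_arm", "arguments": {"motion": [[0.2, 0, 0, 0.8, 0], [0.2, 0.05, 0, 0.8, 0], [0.2, 0.08, 0.02, 0.8, 0], [0.2, 0.11, 0.03, 0.8, 0], [0.2, 0.14, 0.04, 0.8, 0], [0.2, 0.17, 0.05, 0.8, 0], [0.2, 0.2, 0.06, 0.8, 0], [0.2, 0.23, 0.07, 0.8, 0], [0.2, 0.25, 0.08, 0.8, 0], [0.2, 0.28, 0.09, 0.7, 0]]}}

```text
time: 6.03
eef_pos: [0.556, 0.155, 0.1825]
orientation: [3.139, 0.011, 1.864]
contact_force: [4.2, 1.2, -4.3]
width: 0.33
```

```bash
cat > k.py <<'E'
from h import *
s=manip.sense();p=np.array(s['eef_pos'])
u=np.array([.958,.287]);k0=np.array([.538,.151])
h=(p[:2]-k0)@u; lat=(p[:2]-k0)@[-u[1],u[0]]; z=p[2]-.096
th=np.arctan2(z,.2-h); print('h,z,lat mm',h*1e3,z*1e3,lat*1e3,'th',th,'r',np.hypot(z,.2-h),s['width'],s['contact_force'],s['time'])
for t in np.arange(.05,1.3,.05):
    if t>th: print(round(t,2),'h %.1f z %.1f'%(200*(1-np.cos(t))-h*1e3,200*np.sin(t)-z*1e3))
im=manip.snapshot('side');c=manip.camera_params('side')
print([b for b in blobs(im,c)['green']])
cv2.imwrite('pics/last.png',cv2.resize(im[40:280,180:440][:,:,::-1],None,fx=2.4,fy=2.4))
E
python3 k.py
```

```text
h,z,lat mm 18.414764513829223 86.53690144639428 -1.3478515467523302 th 0.4447232661447778 r 0.20115126909495515 0.3295897700653313 [ 4.23475583  1.17029279 -4.32786752] 6.0333
0.45 h 1.5 z 0.5
0.5 h 6.1 z 9.3
0.55 h 11.1 z 18.0
0.6 h 16.5 z 26.4
0.65 h 22.4 z 34.5
0.7 h 28.6 z 42.3
0.75 h 35.2 z 49.8
0.8 h 42.2 z 56.9
0.85 h 49.6 z 63.7
0.9 h 57.3 z 70.1
0.95 h 65.2 z 76.1
1.0 h 73.5 z 81.8
1.05 h 82.1 z 86.9
1.1 h 90.9 z 91.7
1.15 h 99.9 z 96.0
1.2 h 109.1 z 99.9
1.25 h 118.5 z 103.3
[([52, 48, 29, 40, 235], [70.8, 67.4]), ([84, 57, 25, 23, 140], [92.4, 69.0]), ([38, 75, 39, 23, 164], [55.9, 86.4]), ([365, 154, 9, 11, 42], [369.1, 158.8]), ([305, 188, 23, 12, 135], [315.8, 194.4])]
```

View pics/last.png

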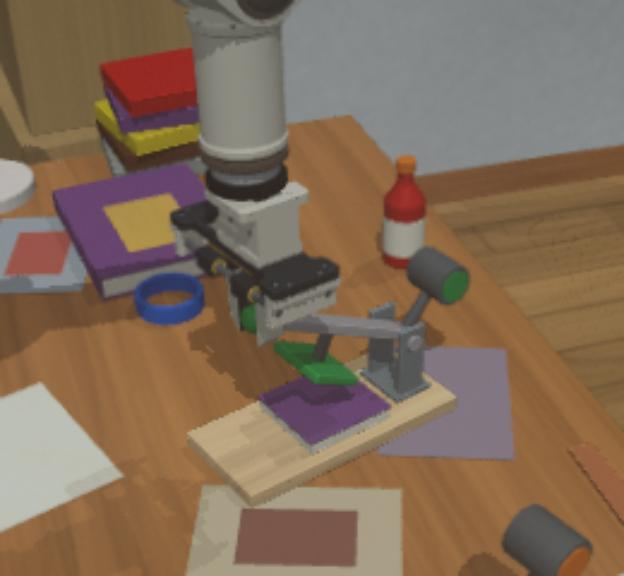

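The side crop shows the green arm lifted to about 0.44 rad, with the ball held at (252,318) and the arc radius consistent at 0.201 m. Continuing past balance.

Emit:
{"name": "step_arm", "arguments": {"motion": [[0.2, 0.35, 0.1, 0.7, 0], [0.2, 0.37, 0.11, 0.7, 0], [0.2, 0.4, 0.12, 0.68, 0], [0.2, 0.42, 0.13, 0.67, 0], [0.2, 0.45, 0.13, 0.65, 0], [0.2, 0.47, 0.14, 0.63, 0], [0.2, 0.5, 0.15, 0.61, 0], [0.2, 0.52, 0.16, 0.59, 0], [0.2, 0.54, 0.16, 0.57, 0], [0.2, 0.57, 0.17, 0.54, 0]]}}

```text
time: 6.92
eef_pos: [0.6067, 0.1707, 0.2514]
orientation: [3.139, 0.009, 1.864]
contact_force: [4.8, 2.0, -6.3]
width: 0.329
```

```bash
python3 k.py
```

```text
h,z,lat mm 71.51110775398952 155.40489706057073 -0.8431219138658169 th 0.8799257263992077 r 0.20164344140341756 0.32854259469094227 [ 4.77396797  2.03245214 -6.34958841] 6.9167
0.9 h 4.2 z 1.3
0.95 h 12.2 z 7.3
1.0 h 20.4 z 12.9
1.05 h 29.0 z 18.1
1.1 h 37.8 z 22.8
1.15 h 46.8 z 27.1
1.2 h 56.0 z 31.0
1.25 h 65.4 z 34.4
[([52, 48, 29, 40, 235], [71.0, 68.1]), ([84, 56, 6, 23, 66], [87.0, 67.2]), ([89, 56, 18, 32, 99], [95.8, 72.8]), ([40, 75, 37, 23, 158], [57.0, 86.1]), ([369, 162, 9, 10, 57], [372.7, 166.2]), ([308, 169, 22, 17, 71], [317.4, 176.0])]
```

Emit:
{"name": "step_arm", "arguments": {"motion": [[0.2, 0.5, 0.15, 0.38, 0], [0.2, 0.51, 0.15, 0.37, 0], [0.2, 0.52, 0.16, 0.36, 0], [0.2, 0.53, 0.16, 0.35, 0], [0.2, 0.54, 0.16, 0.33, 0], [0.2, 0.55, 0.17, 0.31, 0], [0.2, 0.56, 0.17, 0.29, 0], [0.2, 0.57, 0.17, 0.27, 0], [0.2, 0.3, 0.09, 0.13, 0], [0.2, 0, 0, 0, 0]]}}

```text
time: 7.8
eef_pos: [0.6582, 0.1867, 0.283]
orientation: [3.141, 0.009, 1.864]
contact_force: [2.5, 0.3, -1.3]
width: 0.334
```

```bash
python3 k.py
```

```text
h,z,lat mm 125.40570633162696 186.9826341742126 -0.3012066019966648 th 1.1912066530460836 r 0.20131272719480728 0.33445954991594123 [ 2.52350015  0.25316292 -1.26113247] 7.8
1.2 h 2.1 z -0.6
1.25 h 11.5 z 2.8
[([67, 48, 14, 40, 163], [73.4, 69.5]), ([84, 57, 24, 22, 128], [92.3, 68.4]), ([55, 77, 8, 21, 64], [58.3, 86.6]), ([308, 147, 26, 29, 123], [320.5, 157.7]), ([369, 169, 9, 11, 51], [373.2, 173.5])]
```

View pics/last.png

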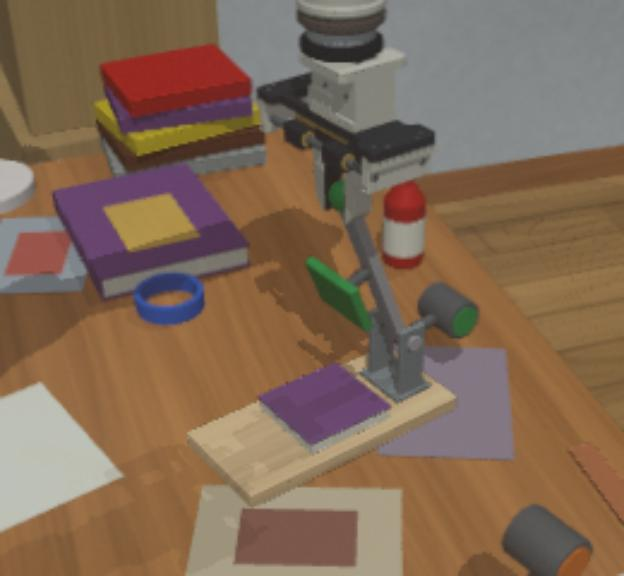

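The arm is at about 1.19 rad, with the ball between the fingers at (340,195), well past balance. Opening in place.

Emit:
{"name": "step_arm", "arguments": {"motion": [[0.5, 0, 0, 0, 0], [0.7, 0, 0, 0, 0], [1, 0, 0, 0, 0], [1, 0, 0, 0, 0], [1, 0, 0, 0, 0], [1, 0, 0, 0, 0], [1, 0, 0, 0, 0], [1, 0, 0, 0, 0], [1, 0, 0, 0, 0], [1, 0, 0, 0, 0]]}}

```text
time: 8.68
eef_pos: [0.6552, 0.1861, 0.2847]
orientation: [-3.139, 0.009, 1.865]
contact_force: [-0.2, -0.0, 0.4]
width: 0.986
```

Emit:
{"name": "step_arm", "arguments": {"motion": [[1, 0, 0, 0, 0], [1, 0, 0, 0, 0], [1, 0, 0, 0.5, 0], [1, 0, 0, 1, 0], [1, 0, 0, 1.5, 0], [1, 0, 0, 1.5, 0], [1, 0, 0, 1.5, 0], [1, 0, 0, 1.5, 0], [1, 0, 0, 1.5, 0], [1, 0, 0, 1.5, 0]]}}

```text
time: 9.52
eef_pos: [0.6532, 0.1854, 0.3951]
orientation: [-3.133, 0.009, 1.865]
contact_force: [1.4, 0.1, -0.1]
width: 0.999
```

Emit:
{"name": "step_arm", "arguments": {"motion": [[1, -1, 0, 0.5, 0], [1, -2, 0, 0, 0], [1, -2, 0, 0, 0], [1, -2, 0, 0, 0], [1, -2, 0, 0, 0], [1, -2, 0, 0, 0], [1, -2, 0, 0, 0], [1, -1, 0, 0, 0], [1, 0, 0, 0, 0], [1, 0, 0, 0, 0]]}}

```text
time: 10.35
eef_pos: [0.5019, 0.1863, 0.4087]
orientation: [3.139, 0.01, 1.866]
contact_force: [0.1, -0.6, 0.3]
width: 1.003
```

```bash
python3 k.py | grep green -v
python3 - <<'E'
from h import *
for i in range(2):
  for n in('top','side'):
    im=manip.snapshot(n);c=manip.camera_params(n);print(n,[b for b in blobs(im,c)['green']],[b for b in blobs(im,c)['orange'] if 100<b[0][4]<700])
im=manip.snapshot('side');cv2.imwrite('pics/end.png',im[:,:,::-1])
E
```

```text
h,z,lat mm -24.41757066278389 312.7076312881345 44.13351013275555 th 0.9483164772055636 r 0.38490168704231664 1.0033883669278758 [ 0.07225986 -0.61530294  0.25824093] 10.35
0.95 h 108.1 z -150.0
1.0 h 116.4 z -144.4
1.05 h 124.9 z -139.2
1.1 h 133.7 z -134.5
1.15 h 142.7 z -130.2
1.2 h 151.9 z -126.3
1.25 h 161.4 z -122.9
[([52, 48, 29, 40, 233], [70.4, 67.3]), ([84, 57, 25, 30, 152], [91.6, 71.4]), ([37, 74, 41, 24, 172], [56.2, 86.0]), ([320, 113, 12, 10, 90], [325.8, 117.7]), ([309, 145, 25, 31, 111], [322.2, 156.4]), ([369, 170, 9, 11, 41], [372.6, 174.7])]
top [([160, 162, 17, 18, 240], [168.0, 170.6]), ([197, 185, 11, 8, 45], [202.1, 188.4])] [([434, 202, 17, 25, 118], [442.0, 213.8]), ([405, 211, 29, 32, 527], [418.6, 226.7]), ([452, 255, 16, 15, 184], [459.4, 262.2]), ([0, 428, 23, 52, 664], [7.4, 460.8])]
side [([52, 48, 29, 40, 238], [70.8, 67.5]), ([84, 57, 24, 32, 179], [92.4, 71.7]), ([37, 75, 40, 23, 159], [55.8, 86.4]), ([320, 113, 12, 10, 91], [325.7, 117.7]), ([309, 145, 25, 29, 107], [321.5, 155.5])] [([569, 0, 71, 44, 671], [603.9, 22.2]), ([239, 92, 50, 18, 226], [265.4, 100.6]), ([224, 121, 39, 24, 483], [243.6, 132.5]), ([340, 329, 39, 33, 648], [359.6, 345.2]), ([304, 344, 19, 18, 256], [312.9, 352.6]), ([176, 421, 19, 19, 101], [186.7, 430.6])]
top [([159, 162, 18, 18, 240], [168.0, 170.5])] [([434, 202, 17, 25, 117], [442.0, 213.8]), ([405, 211, 29, 32, 527], [418.6, 226.7]), ([452, 255, 16, 15, 185], [459.4, 262.2])]
side [([52, 48, 29, 40, 239], [70.4, 67.2]), ([84, 57, 23, 24, 142], [92.1, 69.9]), ([37, 74, 34, 24, 144], [53.9, 85.7]), ([320, 113, 12, 10, 90], [325.7, 117.7]), ([309, 146, 25, 23, 103], [321.0, 154.7]), ([369, 170, 9, 10, 43], [373.1, 174.0])] [([569, 0, 71, 44, 672], [604.0, 22.3]), ([224, 121, 39, 24, 472], [243.7, 132.5]), ([340, 329, 39, 33, 648], [359.6, 345.2]), ([304, 344, 19, 18, 256], [312.9, 352.6])]
```

View pics/end.png

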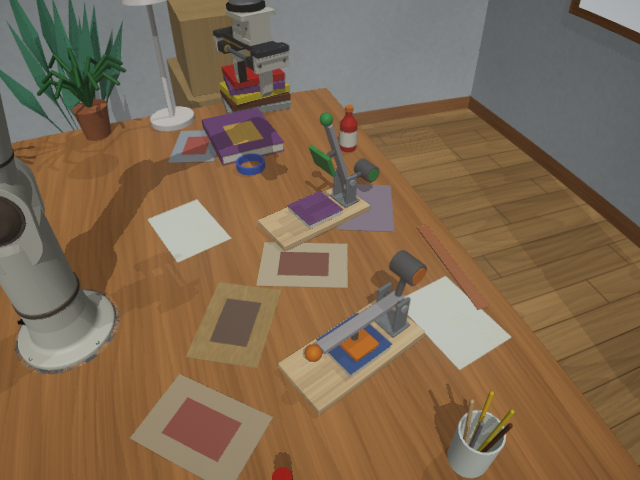

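The picture shows the green arm standing open with its knob at (326,118), not moving from frame to frame. The orange knob is still at (313,353), as at the start, and the gripper is clear. One last angle check, then I'll hand in.

Run:
```python
from h import *
e,r=ray((168,170.6),manip.camera_params('top'));E_,R_=ray((325.8,117.7),manip.camera_params('side'))
t=np.linalg.lstsq(np.c_[r,-R_],E_-e,rcond=None)[0]; p=(e+t[0]*r+E_+t[1]*R_)/2
h=(p[:2]-[.538,.151])@[.958,.287]
th=np.arctan2(p[2]-.09,.2-h); print(p,th)
if th>1.15: print(manip.finish_job())
```

```text
[0.66826684 0.19008476 0.28371602] 1.2517659799372232
the job is handed in; nothing more can be done
None
```

The green press is open and the job is handed in. I pinched the green knob across its hinge axis and lifted it slowly along its arc past balance to about 1.19 rad. I let go there, and the arm settled the rest of the way by itself.

Last checks, at about 10.7 s on the robot's clock:
- **Green arm:** the two camera views put it at 1.25 rad, its open stop, and the knob did not move between pictures.
- **Orange press:** its knob is at the same pixels as at the start, so it is still shut.
- **Gripper:** it is open, more than 0.1 m clear of the press, and touching nothing.

No check failed. The only disagreement was early on: the bed gave the press direction as 16.9° and the bar gave 15.2°. I used 16.7°, and the arc radius then held at 201 mm (200 mm is given) throughout the lift.

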